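# Pack an antenna board tight in its test nest and hold it pressed flush

### The arm

A 6-joint arm with a two-finger parallel gripper is mounted at the origin on a cart in front of the work surface, level with it; the furniture and walls round the work are solid. World frame = base frame: x ahead of the robot, y to its left, z up, the work surface at z = 0. Lengths are in m, angles in rad, forces in N, time in s.
With the tool pointing down it reaches from about 0.3 to 0.85 m from the base axis. Payload 5.4 kg.
Tool frame: the origin (TCP) lies between the finger pads; the fingertips stand 22 mm ahead of it and the grasp point (between the pads) lies 3 mm ahead of it (r.tip_reach is the z of the fingertips in the tool frame, in m); z points along the fingers, x is the direction in which the jaws open and shut, and the axes are right-handed (so a half turn about z gives the same grasp; the last joint's range is limited). The gripper opens to 85 mm and grips with 20 to 120 N. Pads are 22 mm wide; open, the fingers measure 114 mm over their backs; the gripper's body (76 mm by 85 mm) begins 54 mm behind the grasp point. The pads swing forward as they close: fully open they stand 13 mm farther back than shut.
Start: joints at [-0.21, 0.158, 1.597, -0, 1.386, -0.21], TCP at [0.575, -0, 0.253] pointing down, gripper open.
Joint ranges: [-2.91, 2.91], [-0.94, 2.29], [0.18, 2.7], [-1.29, 4.43], [0.17, 2.64], [-3, 3]. Speed limits (rad/s): [2.57, 2.57, 3.14, 3.14, 3.14, 3.14].

### API

Orientations are given as a 3x3 rotation matrix whose columns are the frame's x, y, z axes.
In Python, from plant import r gives the robot as it stands. The module is installed in compiled form; this text tells all that it offers.
- The arm moves only by the tool servo_tool, never from a script. Its argument "moves" is a list that holds one entry, the list of rows, each a list of 5 numbers: the opening, from 0 (shut) to 1 (fully open), then the shift along the tool's x, y, z in mm, then the turn about the tool's z in degrees. In form: [[[grip, dx, dy, dz, yaw], ...]]. A call has 1 to 8 rows; each row is the pose to reach, as a shift and turn from the pose commanded when the call began, along the tool's axes at that moment; what a row does not reach only later rows make up. A row lasts 1/8 s, in which the tool goes at most 62.5 mm and 10.7 degrees, less where a joint would pass 70% of its speed; a pose out of reach is approached as far as the arm can. A call with a gripper value outside its range is refused whole. The fingers move at their own pace and stop on an object; the grip force is fixed at half the most. Time passes only in rows, so rows that repeat a pose let the fingers close. It gives the time, the measured TCP pose, the force and the opening at its end, in the units of the state.
- r.get_state(): the state, without advancing time (a new reading comes with each control period).
- r.grab_frame(name): name is "scene" or "side" or "wrist"; returns the picture (384x512x3 uint8, red, green, blue); there is no depth.
- r.calibration(name): a dict with "fx", "fy", "cx", "cy" (pixels), "k1" (the pictures are not rectified: a ray, as slopes to the right and down, at radius r is drawn at 1 + k1 r^2 times it, then the intrinsics apply), "world_from_camera" (4x4, takes a point from camera to world coordinates). Camera axes: x right, y down, z forward; pixel columns grow to the right and rows downward; lengths in m; the calibration is good to about 2 mm. A picture is of the moment at which its call begins: read the wrist's pose just before it. calibration takes no time and is no camera call; for the wrist camera it gives the pose at the moment of the call.
- r.job_done(): hands the job in, once; it reports no verdict.
The state is a dict: "clock": time; "qpos": joint angles; "joint_velocities": joint speeds; "tau": joint torques, N m; "tcp_pos": TCP position; "orientation": TCP orientation; "wrist_force": force on the tool from outside, world axes, zero at the start; "torque": the same for the moment, N m; "grip_width": finger opening in m.
Only numpy, scipy, OpenCV 4.12 (cv2) and the standard library are available. Lean on these libraries where they do the work, as an engineer would, in place of code of your own. Each camera call takes 0.05 s, during which the arm holds its last target.

### The job

An antenna board lies loose on the spring bed of the test nest. Put the taper-nosed packing block, nose down, all the way into the gap between board and side fence that is wide enough to take it (the board stays at the side where it lies) and let go of the block; then swing the hinged pressure frame down and press on its cross-bar until the board sits flush on the ledge. Finish while still holding the frame pressed down, because the springs lift the board again as soon as you let go, and leave the other things on the bench where they are.

Things in the scene. Friction and masses are not known exactly. Their poses are not given: they have to be found in the camera images.
- nest: Test nest, fixed: aluminium base plate 222 x 180 x 8 mm. Origin on the bench under its middle; x to its hinge (away from the robot), y to its left, z up. Black fence along each side: inner face at y = +-62.25 mm, x -32 to 32, 12 mm thick, top 38 mm above bench. Channel floor between ledge (y +-41.5) and fence: 8 mm above bench. Black stops up to 36 mm high at the board's ends leave it 3 mm of play.
- bed_mid (a point): Middle of the white spring bed (92 x 81 mm) that carries the board, in its top face, 28 mm above the bench at rest. It sinks straight down 6 mm under about 10 N on the board, then stops; the board then lies flush on the grey ledge round it. Springs lift it again.
- board_mid (a point): Middle of the board (copper triangle on top), plate 136 x 105 x 2 mm (its x, y, z; brass connector on the front edge), axes about as the nest's. Loose on the bed, it slides sideways easily; gap to the fence 1 to 3.5 mm on one side, 16 to 18.5 mm on the other, which side varies. Point at mid-thickness: 29 mm above bench at rest, 23 mm when flush.
- block_mid (a point): Centre of the packing block: black, 40 g, standing nose down. 24 mm long (its x), 17 mm thick (y), 52 mm high; the lowest 12 mm taper in y to a 10 mm nose. Grip across its length, near the top. It goes in with its length along the fence; the taper nudges the board over if need be, some 2.5 mm of play remain. When down, its centre is 34 mm above bench, 51.2 to 53.8 mm from the nest's middle in y.
- frame (a joint): Hinge angle of the pressure frame, rad: 0 horizontal with the board flush, 1.45 to 1.7 standing open. Friction (0.15 N m) holds it anywhere. Two rails, 34 mm either side of the middle, carry a beam and rubber foot 94 mm from the hinge; the foot meets the board at about 0.06 rad, then the springs push back, about 5 N at the cross-bar when flush.
- hinge (a point): Middle of the frame's hinge axis, which runs along the nest's y, 100 mm behind the nest's origin and 56 mm above the bench, between two pillars 64 mm high.
- cross_bar (a point): Middle of the frame's cross-bar: round dark bar, 12 mm thick, 61 mm free between the rails, along the nest's y, 195 mm from the hinge axis. Pinch it across from above (it turns between the fingers) or push it. With the board flush it is 56 mm above the bench, 95 mm in front of the nest's origin.
- attenuator: Bystander: black finned coaxial attenuator, 20 x 58 x 20 mm, lying. Origin under its middle.
- cube_spacer: Bystander: dark printed cube, 30 x 30 x 28 mm, too thick for either gap. Origin under its middle.
- driver: Bystander: screwdriver with red handle, 168 mm, lying along its y near the bench's front edge. Origin under its middle.
There are look-alikes about, which are no part of the job. Leave any blue look-alike of the part that bears block_mid alone.

How it is judged:
By the outcome, as a careful person would: the job done as asked, in the order asked, and still so for the second after the job is handed in, while the arm keeps its last pose, push and grip.
It also fails if it takes over 51 s, if anything falls off the work surface, if the arm or the gripper's body presses on something with over 40 N, if the wrist force passes 120 N, or if a joint passes its speed limit or range.

## Working session

There is one attempt and no reset: what is moved stays moved. The work goes in short steps, Python scripts to look and compute and a tool call to move; the robot and the scene stay as the last step left them, time stands still between calls to the robot, and variables do not carry over. Pictures are saved under pics/ and viewed, and the job is handed in when it is done.

Besides the shell and the picture viewer there is one more tool, called as name([rows], argument=value, ...), one row to a line, values as JSON. servo_tool: Moves the arm, as the interface text tells. Its arguments: {"type":"object","properties":{"moves":{"type":"array"}},"required":["moves"]}

```bash
mkdir -p pics
cat > h.py <<'E'
import numpy as np, cv2
from plant import r
def grab(n,f):
    c=r.calibration(n); im=r.grab_frame(n); cv2.imwrite(f'pics/{f}.png',im[:,:,::-1]); np.save(f'pics/{f}.npy',c,allow_pickle=True); return im
def cal(f): return np.load(f'pics/{f}.npy',allow_pickle=True).item()
def crop(f,x0,y0,x1,y1,s,o):
    im=cv2.imread(f'pics/{f}.png')[y0:y1,x0:x1]; cv2.imwrite(f'pics/{o}.png',cv2.resize(im,None,fx=s,fy=s,interpolation=cv2.INTER_CUBIC))
def ray(c,u,v):
    K=np.array([[c['fx'],0,c['cx']],[0,c['fy'],c['cy']],[0,0,1.]])
    p=cv2.undistortPoints(np.array([[[u,v]]],float),K,np.array([c['k1'],0,0,0.]))[0,0]
    T=np.array(c['world_from_camera']); return T[:3,3],T[:3,:3]@np.array([p[0],p[1],1])
def atz(c,u,v,z):
    o,d=ray(c,u,v); return o+d*(z-o[2])/d[2]
def proj(c,P):
    T=np.linalg.inv(np.array(c['world_from_camera'])); p=T[:3,:3]@np.array(P)+T[:3,3]
    a=p[:2]/p[2]; a=a*(1+c['k1']*(a@a)); return np.array([c['fx']*a[0]+c['cx'],c['fy']*a[1]+c['cy']])
E
python3 - <<'E'
from h import *
for n in('scene','side','wrist'):
    grab(n,n+'0'); print(n,cal(n+'0'))
print(r.get_state(),r.tip_reach)
E
```

```text
scene {'fx': 446.7442925211298, 'fy': 446.7442925211298, 'cx': 256.6502077744561, 'cy': 191.13501216928447, 'k1': -0.09254475456169035, 'world_from_camera': array([[ 0.81008074, -0.33662406,  0.48005567,  0.06057427],
       [-0.58631387, -0.4618901 ,  0.6655025 , -0.7428742 ],
       [-0.0022912 , -0.82057405, -0.57153563,  0.59838763],
       [ 0.        ,  0.        ,  0.        ,  1.        ]])}
side {'fx': 351.9628830073399, 'fy': 351.9628830073399, 'cx': 249.8463883786081, 'cy': 188.0937422700029, 'k1': -0.08115916768929181, 'world_from_camera': array([[ 0.9224166 , -0.16130739,  0.35089535,  0.21357399],
       [-0.38556054, -0.33252762,  0.86067906, -0.80060562],
       [-0.0221515 , -0.92919605, -0.36892276,  0.38045231],
       [ 0.        ,  0.        ,  0.        ,  1.        ]])}
wrist {'fx': 279.6548837285023, 'fy': 279.6548837285023, 'cx': 249.10673310409766, 'cy': 192.98046203941, 'k1': -0.02654787813629207, 'world_from_camera': array([[ 9.99998792e-01, -4.28736858e-04, -1.49387945e-03,
         5.73758993e-01],
       [-8.00203706e-04, -9.66036065e-01, -2.58406039e-0
[... 305 characters left out ...]
   1.38621483e+00, -2.10062913e-01]), 'joint_velocities': array([ 0.00134313, -0.00279842, -0.00241973,  0.0007097 ,  0.00024147,
       -0.00055631]), 'tau': array([-2.14565043e-04, -3.96382570e+01, -3.31784391e+01, -3.73612720e-04,
        5.52137004e-03,  3.93964319e-05]), 'tcp_pos': array([5.74562054e-01, 5.40650070e-05, 2.52536315e-01]), 'orientation': array([[ 9.99998937e-01, -4.00342466e-05, -1.45741541e-03],
       [-3.96435547e-05, -9.99999963e-01,  2.68099643e-04],
       [-1.45742609e-03, -2.68041581e-04, -9.99998902e-01]]), 'wrist_force': array([ 0.57241974, -0.48869223, -0.04859972]), 'torque': array([0.01548512, 0.0599955 , 0.02214751]), 'grip_width': 0.08519668609566533} 0.022
```

View pics/scene0.png

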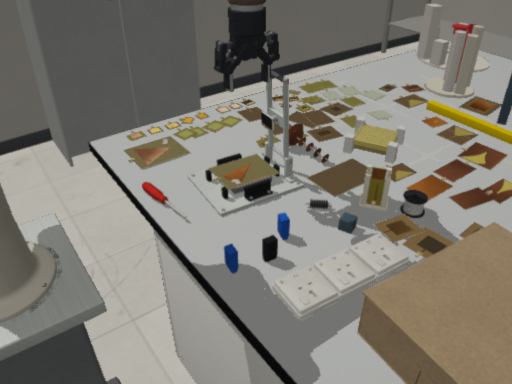

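View pics/side0.png

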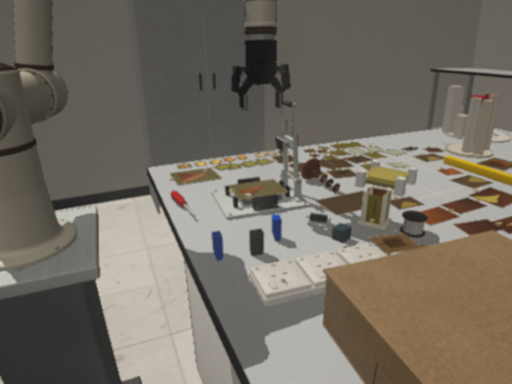

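View pics/wrist0.png

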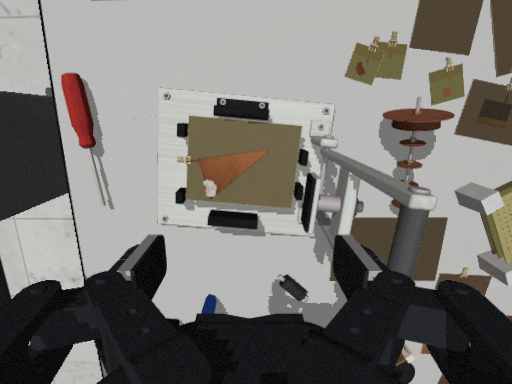

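Run:
```python
from h import *
crop('wrist0',145,80,345,245,4,'w0c'); crop('scene0',170,130,370,280,4,'s0c'); crop('side0',190,170,370,270,4,'d0c')
```

```text
(no output)
```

View pics/w0c.png

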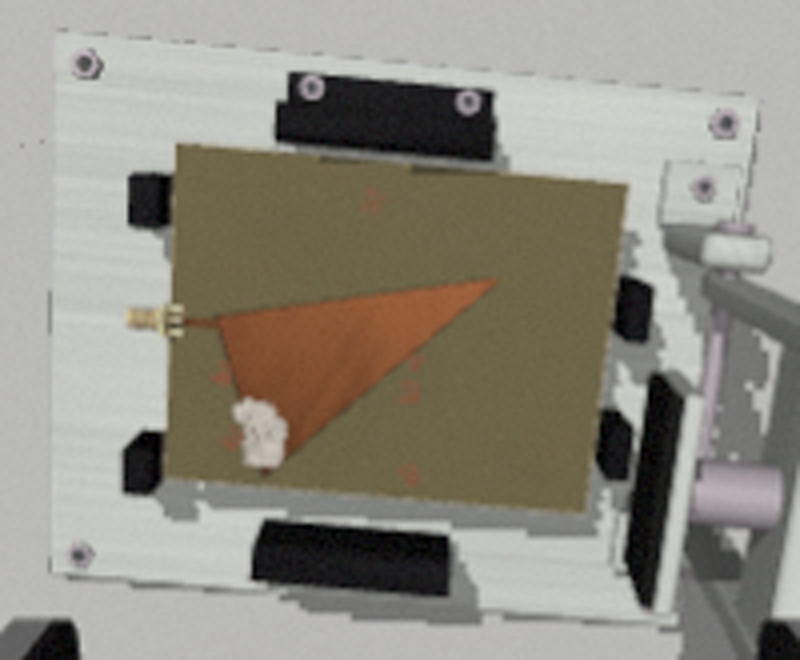

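View pics/s0c.png

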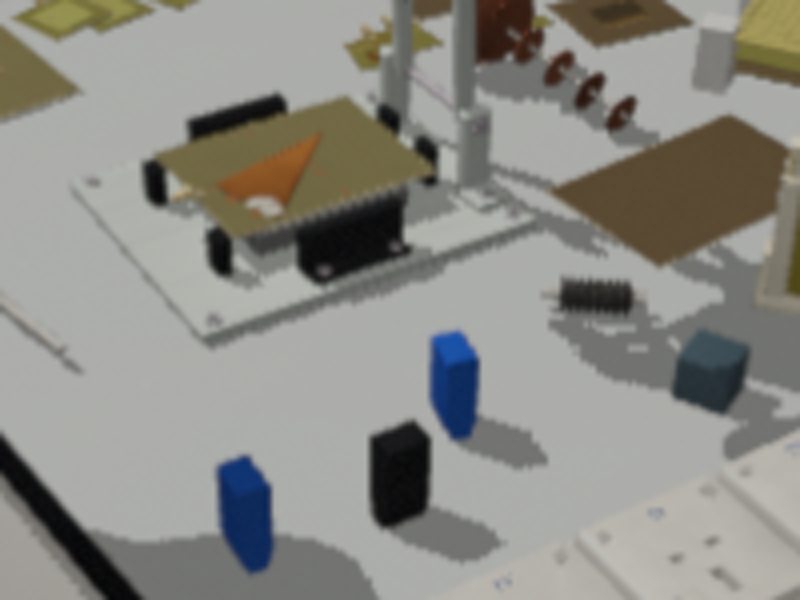

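View pics/d0c.png

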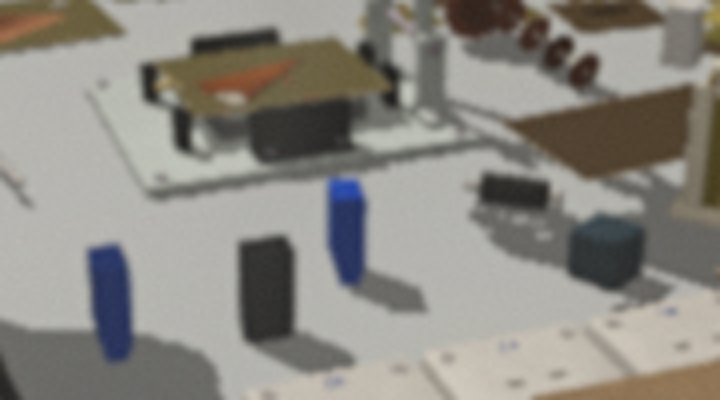

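Run:
```python
from h import *
c=cal('wrist0'); s=cal('scene0'); d=cal('side0')
P=lambda x,y,z: atz(c,145+x/4,80+y/4,z)[:2].round(4)
print('plate',[P(*p,.008) for p in [(55,30),(760,98),(50,572),(680,627)]])
print('board',[P(*p,.030) for p in [(177,143),(627,185),(585,513),(165,478)]])
print('screws',[P(*p,.008) for p in [(87,63),(725,123),(80,554)]])
print('fence up/low',[P(*p,.038) for p in [(277,141),(493,160),(265,520),(449,538)]])
S=lambda x,y,z: atz(s,170+x/4,130+y/4,z)[:2].round(4)
D=lambda x,y,z: atz(d,190+x/4,170+y/4,z)[:2].round(4)
print('block top scene',[S(*p,.052) for p in [(371,437),(412,422),(431,436),(389,452)]])
print('block bot',S(385,527,0),S(427,503,0))
print('block top side',[D(*p,.052) for p in [(238,241),(289,236),(295,248),(243,253)]])
print('bot',D(249,342,0),D(294,337,0))
```

```text
plate [array([0.4618, 0.1024]), array([0.6807, 0.082 ]), array([ 0.4454, -0.0757]), array([ 0.6662, -0.0964])]
board [array([0.5024, 0.0683]), array([0.6362, 0.056 ]), array([ 0.6275, -0.0469]), array([ 0.4928, -0.0351])]
screws [array([0.471 , 0.0926]), array([0.6702, 0.0745]), array([ 0.4564, -0.069 ])]
fence up/low [array([0.533 , 0.0686]), array([0.5955, 0.0632]), array([ 0.5255, -0.0466]), array([ 0.5835, -0.0526])]
block top scene [array([ 0.4371, -0.2398]), array([ 0.459 , -0.2426]), array([ 0.46  , -0.2557]), array([ 0.4375, -0.2531])]
block bot [ 0.4394 -0.2485] [ 0.4659 -0.2471]
block top side [array([ 0.4397, -0.2391]), array([ 0.4642, -0.2449]), array([ 0.4618, -0.2572]), array([ 0.4372, -0.2511])]
bot [ 0.4402 -0.2488] [ 0.4624 -0.254 ]
```

```bash
cat >> h.py <<'E'
from scipy.optimize import least_squares
class N:
    pass
def nest(p,x,y,z):
    a=p[2]; return np.array([p[0]+np.cos(a)*x-np.sin(a)*y,p[1]+np.sin(a)*x+np.cos(a)*y,z])
E
python3 - <<'E'
from h import *
c=cal('wrist0'); s=cal('scene0')
obs=[((-.111,.09),(55,30)),((.111,.09),(760,98)),((-.111,-.09),(50,572)),((.111,-.09),(680,627))]
f=lambda p:np.concatenate([proj(c,nest(p,*o[0],.008))-np.array([145+o[1][0]/4,80+o[1][1]/4]) for o in obs])
q=least_squares(f,[.5635,.003,-.09]); p=q.x; print(p,q.fun.round(1)); np.save('nest.npy',p)
im=cv2.imread('pics/wrist0.png'); im2=cv2.imread('pics/scene0.png')
im=cv2.resize(im[80:245,145:345],None,fx=4,fy=4,interpolation=cv2.INTER_CUBIC); im2=cv2.resize(im2[130:280,170:370],None,fx=4,fy=4,interpolation=cv2.INTER_CUBIC)
def box(x0,x1,y0,y1,z,col):
    P=[(x0,y0),(x1,y0),(x1,y1),(x0,y1)]
    for m,cc,off in((im,c,(145,80)),(im2,s,(170,130))):
        pts=np.array([(proj(cc,nest(p,*a,z))-off)*4 for a in P]).astype(int)
        cv2.polylines(m,[pts],True,col,1)
box(-.111,.111,-.09,.09,.008,(0,0,255))
for sg in(1,-1):
    for z,col in((.038,(0,255,0)),(.008,(255,0,0))): box(-.032,.032,sg*.06225,sg*.07425,z,col)
for yo in(.007,): box(-.068,.068,yo-.0525,yo+.0525,.03,(255,0,255))
cv2.imwrite('pics/ov.png',im);cv2.imwrite('pics/ov2.png',im2)
E
```

```text
[ 0.56343152  0.00291226 -0.09051985] [-0.6 -0.2  1.2 -0.4 -0.4  0.6 -0.2  0.2]
```

View pics/ov.png

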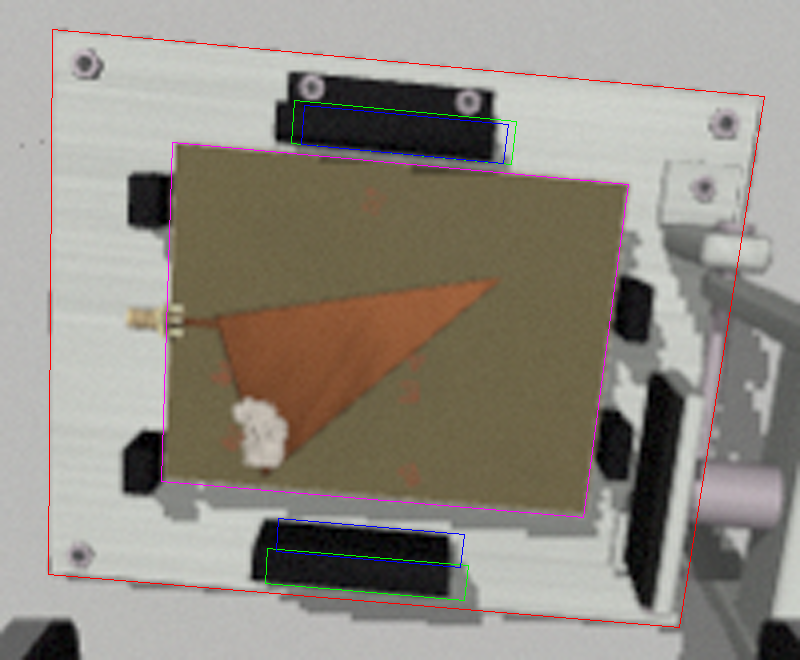

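View pics/ov2.png

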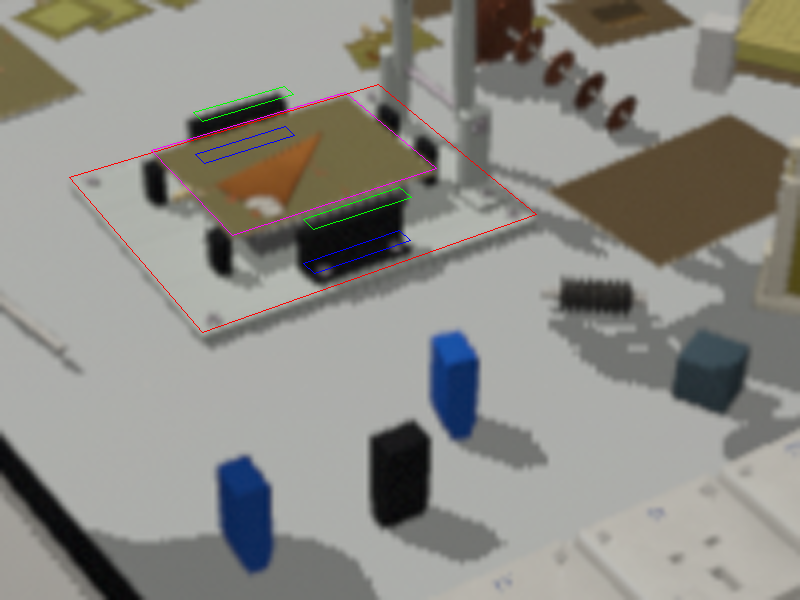

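servo_tool([
  [[0.5,-60,130,20,0],[0.5,-125,270,50,0],[0.5,-125,270,50,0],[0.5,-125,270,50,0],[0.5,-125,270,50,0],[0.5,-125,270,50,0],[0.5,-125,270,50,0],[0.5,-125,270,50,0]],
])

```text
clock: 1.15
tcp_pos: [0.4506, -0.2689, 0.2035]
orientation: [[1.0, 0.002, 0.0], [0.002, -1.0, 0.0], [0.0, -0.0, -1.0]]
wrist_force: [0.5, 0.3, -0.7]
grip_width: 0.0425
```

Run:
```python
from h import *
grab('wrist','w1'); print(r.get_state()['tcp_pos'])
cv2.imwrite('pics/w1b.png',cv2.resize(cv2.imread('pics/w1.png'),(768,576)))
c=cal('scene0')
crop('w1',170,110,340,240,4,'w1c')
```

```text
[ 0.45069799 -0.26890553  0.20354473]
```

View pics/w1.png

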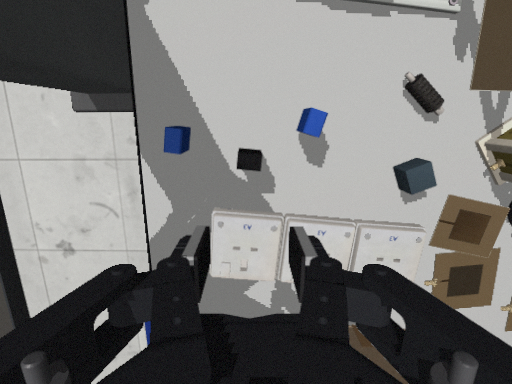

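View pics/w1c.png

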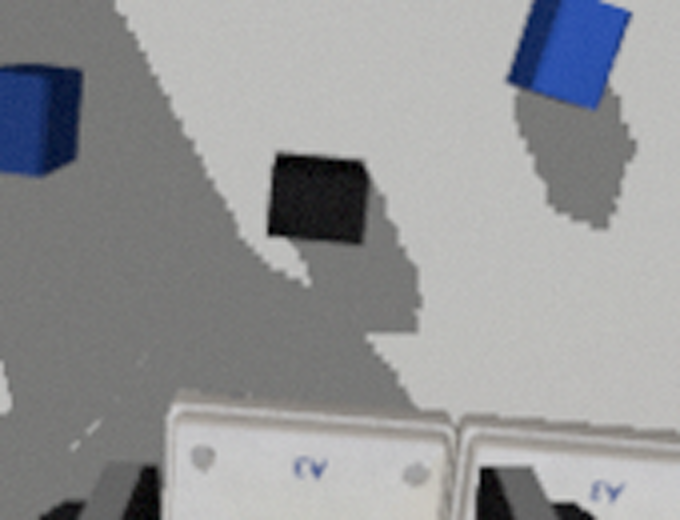

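Run:
```python
from h import *
im=cv2.imread('pics/w1.png')[140:180,225:275].astype(float)
im=np.clip(im*4,0,255).astype(np.uint8)
cv2.imwrite('pics/w1d.png',cv2.resize(im,None,fx=14,fy=14,interpolation=cv2.INTER_CUBIC))
```

```text
(no output)
```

View pics/w1d.png

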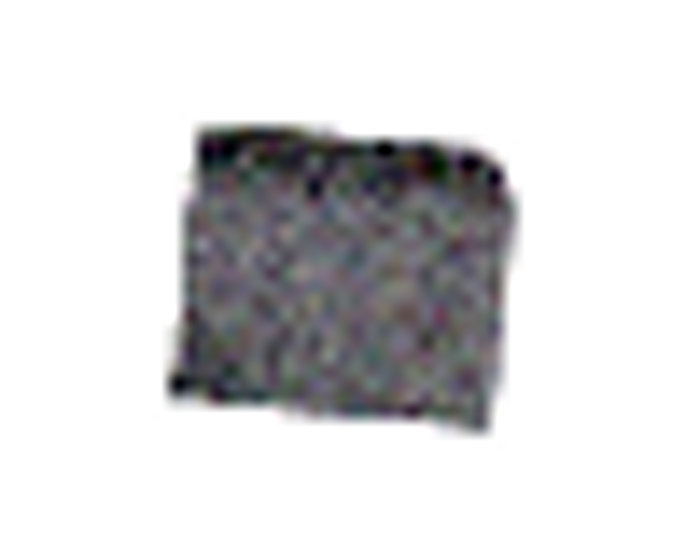

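Run:
```python
from h import *
c=cal('w1')
P=np.array([atz(c,224.5+x/14,139.5+y/14,.052)[:2] for x,y in[(192,178),(510,200),(490,425),(175,397)]])
print(P.round(4),P.mean(0)); 
for a,b in((0,1),(3,2),(3,0),(2,1)):
    d=P[b]-P[a]; print(np.hypot(*d),np.degrees(np.arctan2(d[1],d[0])))
```

```text
[[ 0.4392 -0.2357]
 [ 0.4613 -0.2372]
 [ 0.46   -0.253 ]
 [ 0.4379 -0.251 ]] [ 0.44961114 -0.24425122]
0.022078231620567407 -3.892757324623469
0.02222180361448831 -5.08843857816943
0.015389459018413338 85.05024577662778
0.015851208687403657 85.58255298917418
```

servo_tool([
  [[0.5,-1,-24,50,5],[0.5,-1,-24,90,5],[0.5,-1,-24,125,5],[0.5,-1,-24,148,5],[0.5,-1,-24,148,5],[0.5,-1,-24,148,5]],
])

```text
clock: 1.95
tcp_pos: [0.4499, -0.2462, 0.0565]
orientation: [[0.996, -0.086, 0.001], [-0.086, -0.996, -0.001], [0.002, 0.001, -1.0]]
wrist_force: [-0.4, -1.0, 1.1]
grip_width: 0.0432
```

Run:
```python
from h import *
grab('wrist','w2'); grab('scene','s2'); s=r.get_state(); print(s['tcp_pos'],s['wrist_force'])
crop('s2',210,190,330,280,6,'s2c')
```

```text
[ 0.45007202 -0.24659788  0.05686729] [-0.13162047 -0.00312976 -1.04909115]
```

View pics/s2c.png

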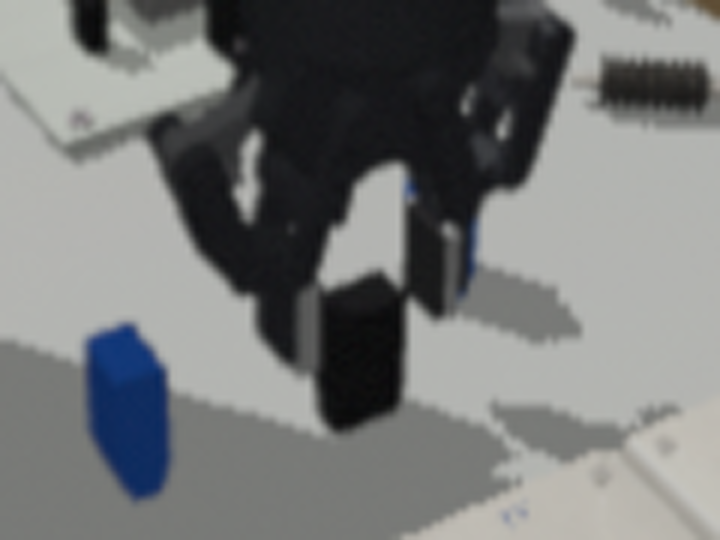

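View pics/w2.png

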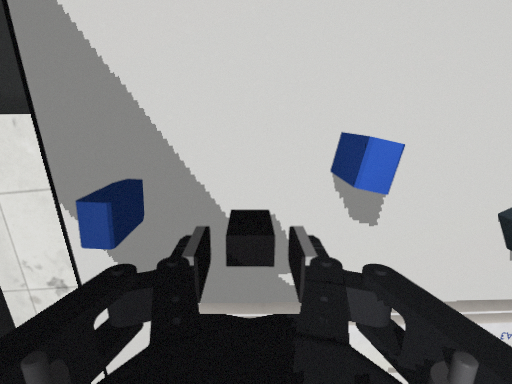

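Run:
```python
from h import *
c=cal('w2'); 
for u,v in((226,237),(273,237),(226,266),(275,266)): print(atz(c,u,v,.052).round(4))
print(proj(c,[.450,-.2466,.052]), proj(c,[.4384,-.2466,.035]))
```

```text
[ 0.4388 -0.2356  0.052 ]
[ 0.4614 -0.2376  0.052 ]
[ 0.4371 -0.2511  0.052 ]
[ 0.4614 -0.2533  0.052 ]
[251.11733713 255.76555313] [229.89757801 242.77249789]
```

servo_tool([
  [[0.5,0,-2,1,0],[0.5,0,-2,1,0],[0.15,0,-2,1,0],[0.15,0,-2,1,0],[0.15,0,-2,1,0],[0.15,0,-2,1,0]],
])

```text
clock: 2.8
tcp_pos: [0.4492, -0.2441, 0.0546]
orientation: [[0.996, -0.087, 0.0], [-0.087, -0.996, -0.0], [0.0, 0.0, -1.0]]
wrist_force: [-1.5, 1.0, 3.8]
grip_width: 0.0226
```

servo_tool([
  [[0.15,0,0,-30,0],[0.15,0,0,-80,0],[0.15,30,-60,-80,0],[0.15,55,-120,-80,0],[0.15,80,-170,-80,0],[0.15,80,-203,-70,0],[0.15,80,-203,-60,0],[0.15,80,-203,-60,0]],
])

```text
clock: 3.8
tcp_pos: [0.5455, -0.049, 0.1129]
orientation: [[0.996, -0.087, -0.003], [-0.087, -0.996, 0.0], [-0.003, -0.0, -1.0]]
wrist_force: [-0.4, -0.1, 0.6]
grip_width: 0.023
```

Run:
```python
from h import *
for n in('wrist','scene','side'): grab(n,n[0:2]+'3')
s=r.get_state(); print(s['tcp_pos'],s['wrist_force'],s['grip_width'])
crop('sc3',170,100,330,220,5,'s3c');crop('si3',190,120,330,230,5,'d3c')
```

```text
[ 0.54663937 -0.04999627  0.11457964] [-0.06813764  0.08107883 -1.32433033] 0.0227289882241233
```

View pics/s3c.png

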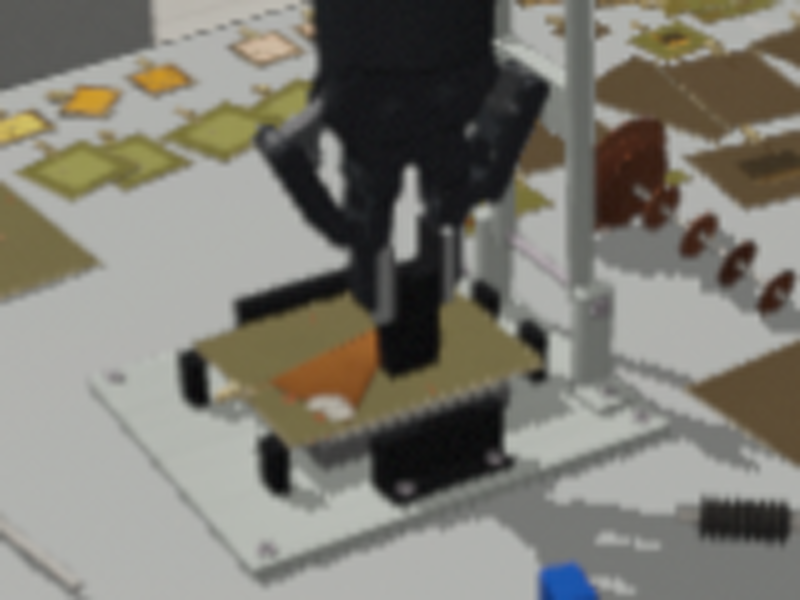

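View pics/d3c.png

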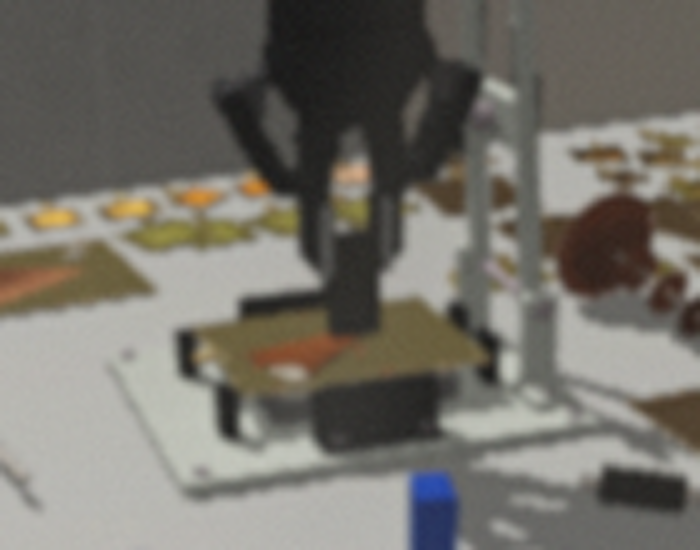

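View pics/wr3.png

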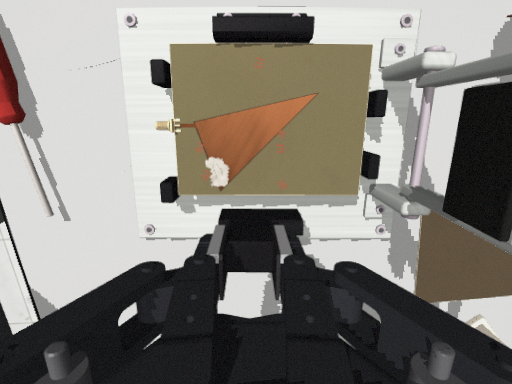

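Run:
```python
from h import *
im=cv2.imread('pics/wr3.png')
def e(x0,y0,x1,y1,s,o):
    a=np.clip(im[y0:y1,x0:x1].astype(float)*1.6,0,255).astype(np.uint8); cv2.imwrite(f'pics/{o}.png',cv2.resize(a,None,fx=s,fy=s,interpolation=cv2.INTER_CUBIC))
e(110,0,430,60,2.5,'a'); e(120,150,390,250,2.9,'b')
a=np.clip(im[180:290,190:330].astype(float)*4,0,255).astype(np.uint8); cv2.imwrite('pics/cc.png',cv2.resize(a,None,fx=5,fy=5,interpolation=cv2.INTER_CUBIC))
```

```text
(no output)
```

View pics/a.png

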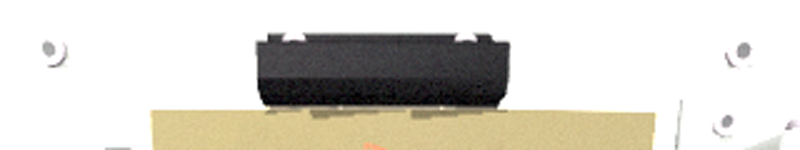

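View pics/b.png

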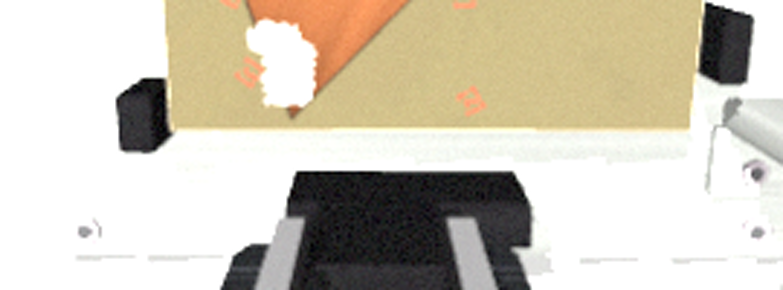

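View pics/cc.png

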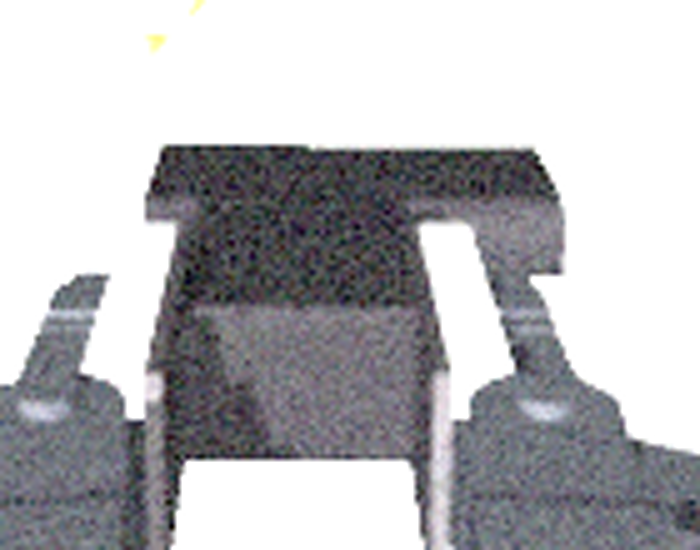

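Run:
```python
from h import *
c=cal('wr3'); p=np.load('nest.npy')
T=np.array([.5466,-.0500])
def loc(P):
    d=np.array(P[:2])-p[:2]; a=p[2]; return (np.array([np.cos(a)*d[0]+np.sin(a)*d[1],-np.sin(a)*d[0]+np.cos(a)*d[1]])*1e3).round(2)
CC=lambda x,y,z: loc(atz(c,189.5+x/5+.1,179.5+y/5+.1,z))
print('fence bot',CC(162,147,.008),CC(535,149,.008))
print('fence top',CC(147,200,.038),CC(563,200,.038))
zt=.052+.060
print('block top',CC(190,308,zt),CC(430,308,zt),CC(180,458,zt),CC(413,458,zt))
B=lambda x,y,z: loc(atz(c,119.5+x/2.9,149.5+y/2.9,z))
print('board near',B(172,130,.03),B(690,130,.03))
A=lambda x,y,z: loc(atz(c,109.5+x/2.5,-.5+y/2.5,z))
print('board far',A(151,109,.03),A(655,112,.03)); print('upper fence top inner',A(257,80,.038),A(509,80,.038),'bot outer',A(270,35,.008))
print('upper fence inner bottom',A(268,105,.008),A(500,105,.008))
print('tcp',loc(T))
```

```text
fence bot [-37.26 -62.71] [ 25.96 -62.87]
fence top [-36.57 -61.08] [ 25.18 -60.89]
block top [-24.23 -44.3 ] [ -1.63 -44.22] [-25.5  -60.17] [ -2.84 -60.08]
board near [-67.36 -43.91] [ 67.57 -43.5 ]
board far [-67.14  60.18] [66.92 59.98]
upper fence top inner [-37.77  64.91] [25.87 65.11] bot outer [-37.37  84.89]
upper fence inner bottom [-38.38  66.39] [29.71 66.61]
tcp [-11.98 -54.22]
```

servo_tool([
  [[0.15,0,0,8,0],[0.15,0,0,16,0],[0.15,0,0,22,0],[0.15,0,0,26,0],[0.15,0,0,30,0],[0.15,0,0,30,0]],
])

```text
clock: 4.7
tcp_pos: [0.5464, -0.0487, 0.084]
orientation: [[0.996, -0.087, -0.001], [-0.087, -0.996, 0.0], [-0.001, -0.0, -1.0]]
wrist_force: [-0.1, 0.4, -0.1]
grip_width: 0.0229
```

Run:
```python
from h import *
for n in('wrist','scene','side'): grab(n,n[0:2]+'4')
s=r.get_state(); print(s['tcp_pos'],s['wrist_force'],s['grip_width'])
crop('sc4',190,120,310,220,6,'s4c')
im=cv2.imread('pics/wr4.png')
a=np.clip(im[150:300,170:350].astype(float)*3,0,255).astype(np.uint8); cv2.imwrite('pics/w4c.png',cv2.resize(a,None,fx=4,fy=4,interpolation=cv2.INTER_CUBIC))
```

```text
[ 0.54677954 -0.04879681  0.08456276] [ 0.46150545 -0.60369566 -0.22331107] 0.02276122586285041
```

View pics/s4c.png

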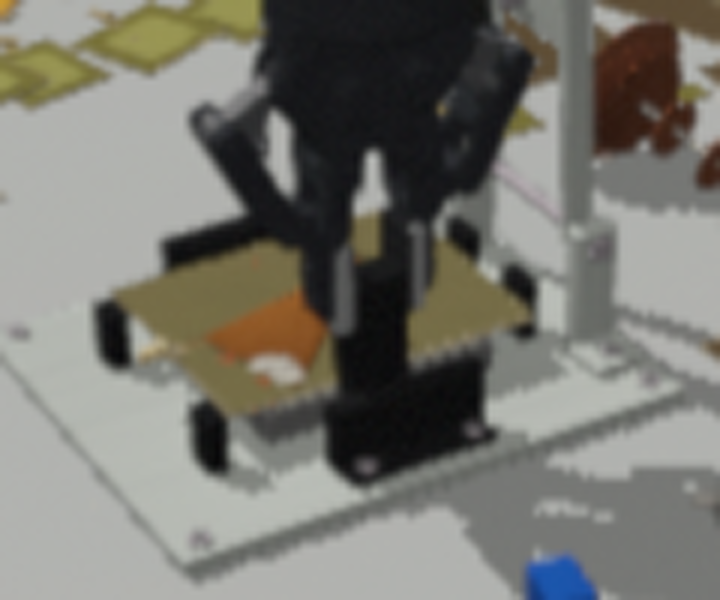

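View pics/w4c.png

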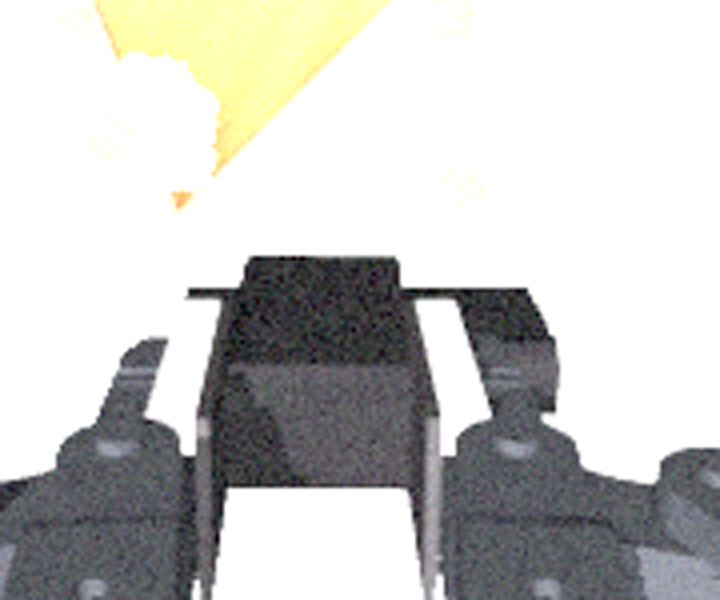

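servo_tool([
  [[0.15,0,0,5,0],[0.15,0,0,10,0],[0.15,0,0,14,0],[0.15,0,0,17,0],[0.15,0,0,17,0]],
])

```text
clock: 5.48
tcp_pos: [0.5462, -0.0485, 0.0668]
orientation: [[0.996, -0.087, -0.001], [-0.087, -0.996, 0.0], [-0.001, -0.0, -1.0]]
wrist_force: [-0.1, 2.5, -1.6]
grip_width: 0.0226
```

servo_tool([
  [[0.15,0,0,2,0],[0.15,0,0,4,0],[0.15,0,0,5,0],[0.15,0,0,5,0]],
])

```text
clock: 5.98
tcp_pos: [0.5468, -0.0486, 0.0626]
orientation: [[0.996, -0.087, 0.0], [-0.087, -0.996, 0.0], [0.0, -0.0, -1.0]]
wrist_force: [-0.6, 2.9, 3.0]
grip_width: 0.0224
```

Run:
```python
from h import *
for n in('wrist','scene','side'): grab(n,n[0:2]+'5')
s=r.get_state(); print(s['tcp_pos'],s['wrist_force'],s['grip_width'])
crop('sc5',190,120,310,220,6,'s5c')
im=cv2.imread('pics/wr5.png')
a=np.clip(im[150:300,170:350].astype(float)*2,0,255).astype(np.uint8); cv2.imwrite('pics/w5c.png',cv2.resize(a,None,fx=4,fy=4,interpolation=cv2.INTER_CUBIC))
```

```text
[ 0.54676045 -0.04865211  0.06258959] [-0.68299681  4.06560665  3.8545164 ] 0.02237380891266122
```

View pics/s5c.png

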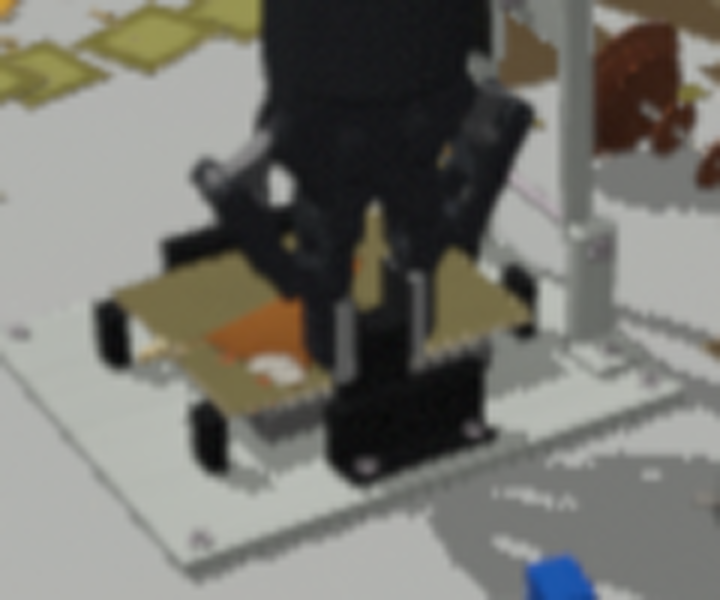

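View pics/w5c.png

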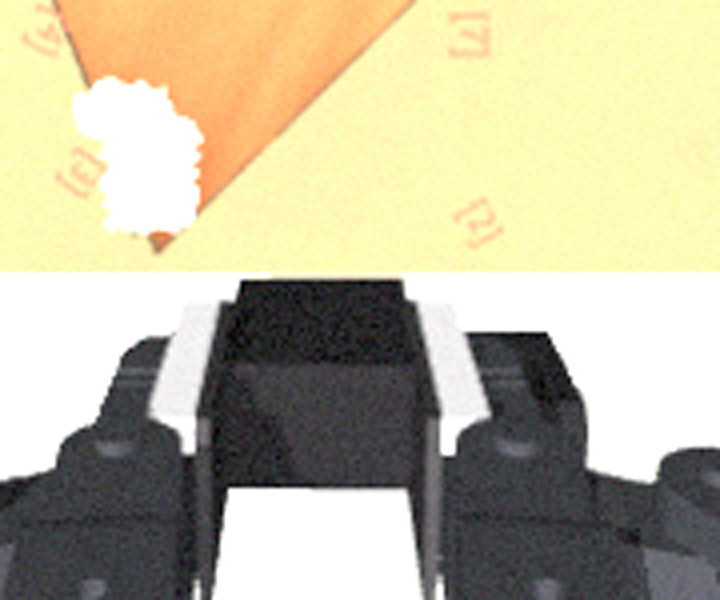

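servo_tool([
  [[0.15,0,-1,0,0],[0.15,0,-1,1,0],[0.15,0,-1,2,0],[0.15,0,-1,2,0]],
])

```text
clock: 6.62
tcp_pos: [0.5471, -0.0485, 0.0624]
orientation: [[0.996, -0.087, -0.0], [-0.087, -0.996, -0.001], [-0.0, 0.001, -1.0]]
wrist_force: [-6.2, 1.9, 17.3]
grip_width: 0.0225
```

servo_tool([
  [[0.15,0,0,-2,0],[0.45,0,0,-2,0],[0.45,0,0,-2,0],[0.45,0,0,-2,0],[0.45,0,0,-15,0],[0.45,0,0,-50,0],[0.45,0,0,-100,0],[0.45,0,0,-100,0]],
])

```text
clock: 7.62
tcp_pos: [0.5501, -0.0488, 0.1662]
orientation: [[0.996, -0.087, 0.01], [-0.087, -0.996, -0.003], [0.011, 0.002, -1.0]]
wrist_force: [0.9, 0.2, -0.1]
grip_width: 0.0385
```

Run:
```python
from h import *
for n in('wrist','scene','side'): grab(n,n[0:2]+'6')
s=r.get_state(); print(s['tcp_pos'],s['wrist_force'],s['grip_width'])
crop('sc6',180,40,320,220,4.4,'s6c')
crop('si6',190,80,330,230,4,'d6c')
```

```text
[ 0.54622711 -0.04762128  0.15999509] [-0.70519226 -0.78714089 -1.11607192] 0.03844100806218008
```

View pics/s6c.png

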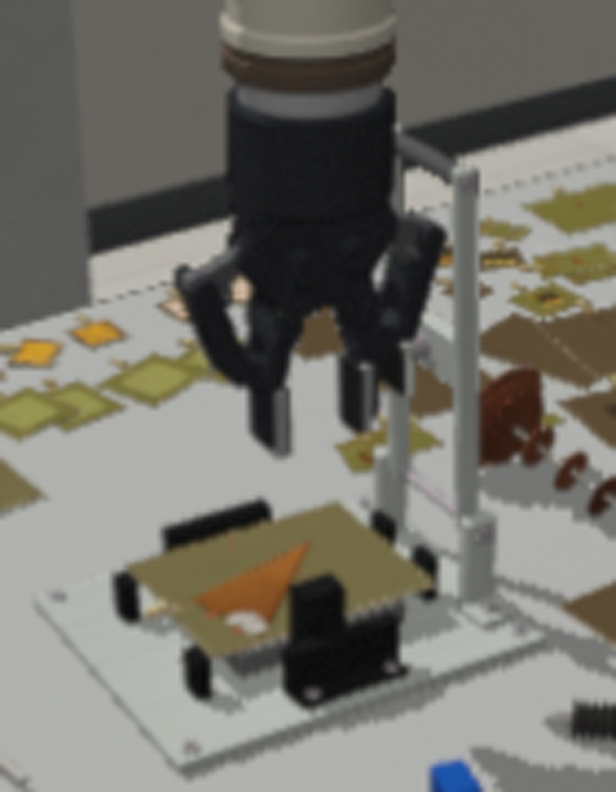

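View pics/d6c.png

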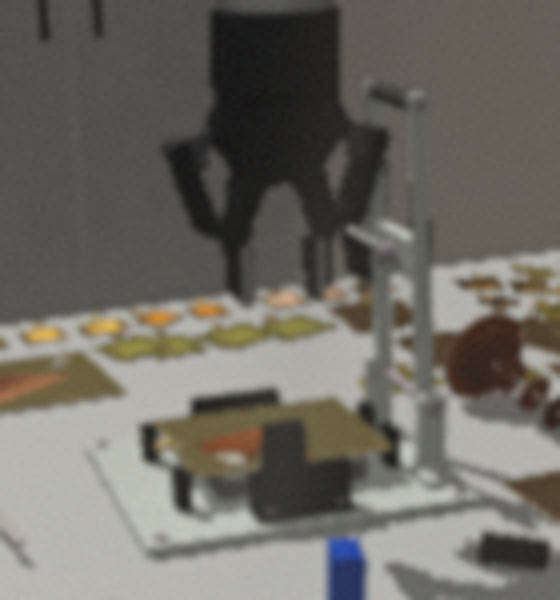

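View pics/wr6.png

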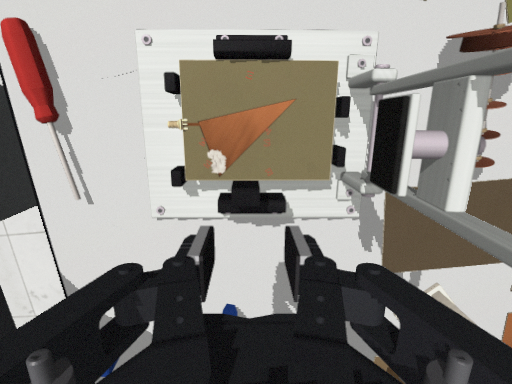

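Run:
```python
from h import *
def tri(obs):
    A=np.zeros((3,3));b=np.zeros(3)
    for f,u,v in obs:
        o,d=ray(cal(f),u,v); d/=np.linalg.norm(d); M=np.eye(3)-np.outer(d,d); A+=M;b+=M@o
    X=np.linalg.solve(A,b); return X.round(4),[(proj(cal(f),X)-(u,v)).round(1) for f,u,v in obs]
S=lambda x,y:('sc6',180+x/4.4,40+y/4.4); D=lambda x,y:('si6',190+x/4,80+y/4)
print(tri([S(400,132),D(369,88)]));print(tri([S(463,172),D(414,98)]));print(tri([S(432,154),D(391,94)]))
p=np.load('nest.npy'); print(nest(p,.1,0,.056),nest(p,.0943,0,0))
# block top in scene: expected
P=[nest(p,x,y,.06) for x in(-.0255,-.0015) for y in(-.044,-.061)]
print([((proj(cal('sc6'),q)-(180,40))*4.4).round() for q in P])
```

```text
(array([0.6473, 0.0197, 0.2537]), [array([-1.2,  1.1]), array([ 1.1, -0.9])])
(array([ 0.6458, -0.0367,  0.2524]), [array([-0.1,  0.1]), array([ 0.1, -0.1])])
(array([ 0.6455, -0.0107,  0.2527]), [array([-0.7,  0.6]), array([ 0.6, -0.5])])
[ 0.66302211 -0.00612737  0.056     ] [ 0.65734545 -0.00561211  0.        ]
[array([282., 581.]), array([299., 597.]), array([323., 568.]), array([340., 583.])]
```

servo_tool([
  [[0.45,-30,0,-60,0],[0.45,-30,0,-120,0],[0.45,-30,0,-170,0],[0.45,-30,0,-190,0],[0.45,-30,0,-190,0],[0.45,-30,0,-190,0]],
])

```text
clock: 8.52
tcp_pos: [0.516, -0.0449, 0.3477]
orientation: [[0.996, -0.087, -0.004], [-0.087, -0.996, 0.001], [-0.004, -0.001, -1.0]]
wrist_force: [-0.4, -0.2, -0.2]
grip_width: 0.0386
```

Run:
```python
from h import *
for n in('wrist','scene','side'): grab(n,n[0:2]+'7')
s=r.get_state(); print(s['tcp_pos'],s['qpos'])
crop('sc7',240,50,310,180,6,'s7c'); crop('si7',240,80,330,200,6,'d7c')
```

```text
[ 0.51608565 -0.04499948  0.3482138 ] [-3.20520923e-01 -3.54479385e-02  1.61423391e+00 -3.26790185e-05
  1.56652019e+00 -2.33162097e-01]
```

View pics/wr7.png

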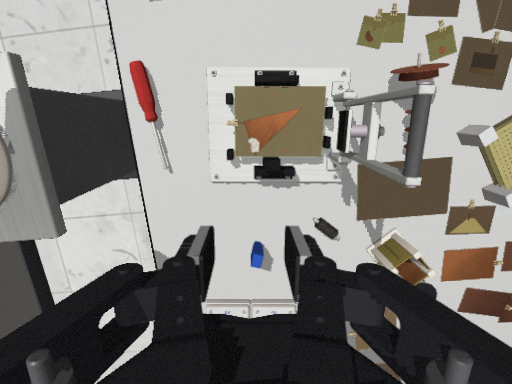

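View pics/s7c.png

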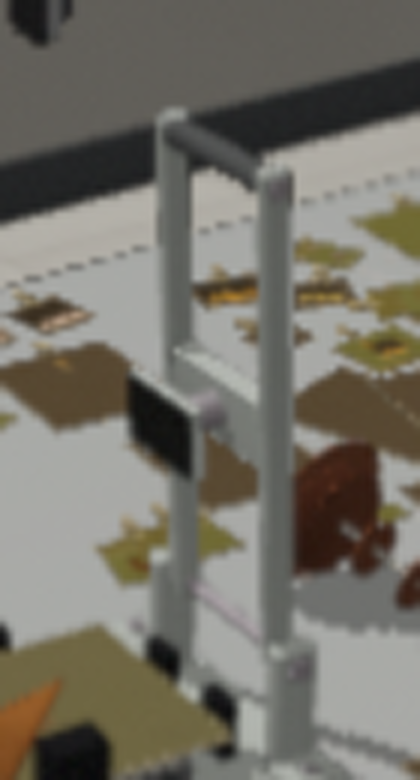

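View pics/d7c.png

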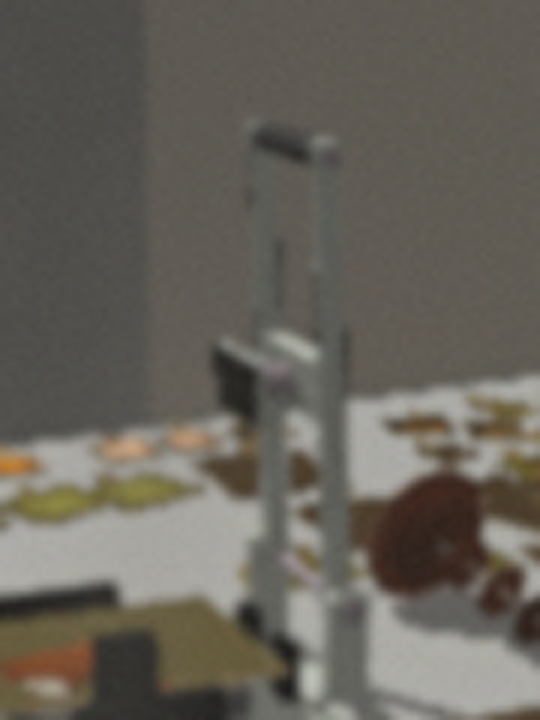

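```bash
cat >> h.py <<'E'
def tri(obs):
    A=np.zeros((3,3));b=np.zeros(3)
    for f,u,v in obs:
        o,d=ray(cal(f),u,v); d/=np.linalg.norm(d); M=np.eye(3)-np.outer(d,d); A+=M;b+=M@o
    X=np.linalg.solve(A,b); return X.round(4),[(proj(cal(f),X)-(u,v)).round(1) for f,u,v in obs]
E
python3 - <<'E'
from h import *
crop('wr7',380,60,450,200,4.2,'w7c')
S=('sc7',276.8,75.5);D=('si7',288,103.5);W=('wr7',418.5,133)
for o in([S,D],[S,W],[D,W],[S,D,W]): print(tri(o))
print(atz(cal('wr7'),418.5,133,.251))
E
```

```text
(array([ 0.6474, -0.0056,  0.2508]), [array([-0.1,  0.1]), array([ 0.1, -0. ])])
(array([ 0.6502, -0.0021,  0.2491]), [array([-0.1,  0.1]), array([0.3, 0.1])])
(array([ 0.6493, -0.0018,  0.2501]), [array([ 0., -0.]), array([-0., -0.])])
(array([ 0.6496, -0.0021,  0.2497]), [array([-0.3, -0.2]), array([0.2, 0.1]), array([0.1, 0.3])])
[ 0.64879436 -0.00175918  0.251     ]
```

View pics/w7c.png

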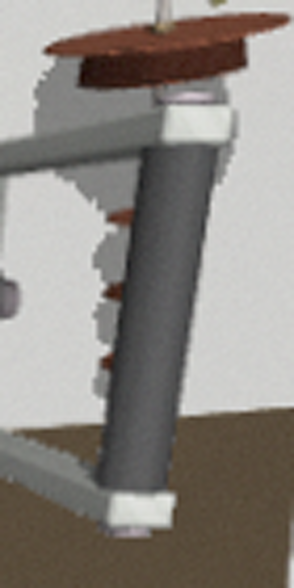

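servo_tool([
  [[0.5,50,-20,0,0],[0.5,100,-40,10,0],[0.5,129,-52,40,0],[0.5,129,-52,40,0],[0.5,129,-52,40,0]],
])

```text
clock: 9.3
tcp_pos: [0.6494, -0.0048, 0.3102]
orientation: [[0.996, -0.087, -0.001], [-0.087, -0.996, -0.0], [-0.001, 0.0, -1.0]]
wrist_force: [-0.1, -0.5, 0.7]
grip_width: 0.0426
```

Run:
```python
from h import *
for n in('wrist','scene','side'): grab(n,n[0:2]+'8')
s=r.get_state(); print(s['tcp_pos'],s['qpos'])
crop('sc8',220,20,320,130,5,'s8c'); crop('si8',240,40,340,150,5,'d8c')
im=cv2.imread('pics/wr8.png');a=np.clip(im[170:330,170:340].astype(float)*2,0,255).astype(np.uint8); cv2.imwrite('pics/w8c.png',cv2.resize(a,None,fx=3.5,fy=3.5,interpolation=cv2.INTER_CUBIC))
```

```text
[ 0.64967959 -0.00499966  0.31210353] [-1.93264091e-01  3.19312104e-01  1.29202734e+00 -9.54160600e-05
  1.52767017e+00 -1.05505525e-01]
```

View pics/w8c.png

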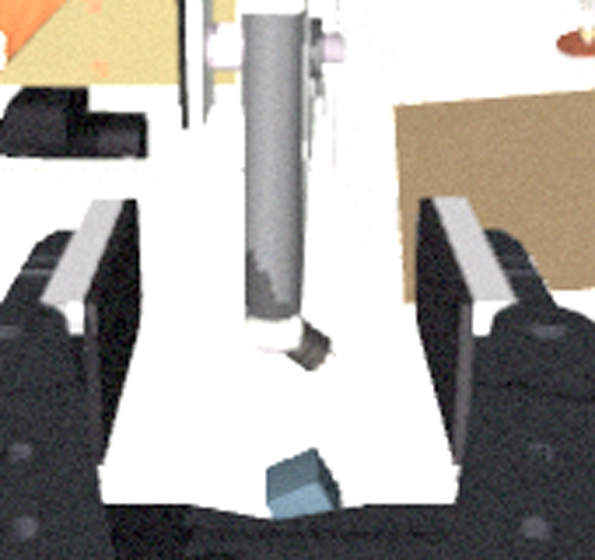

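View pics/s8c.png

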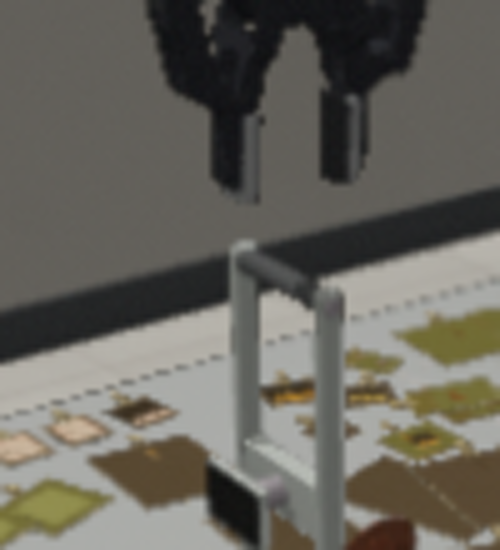

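View pics/d8c.png

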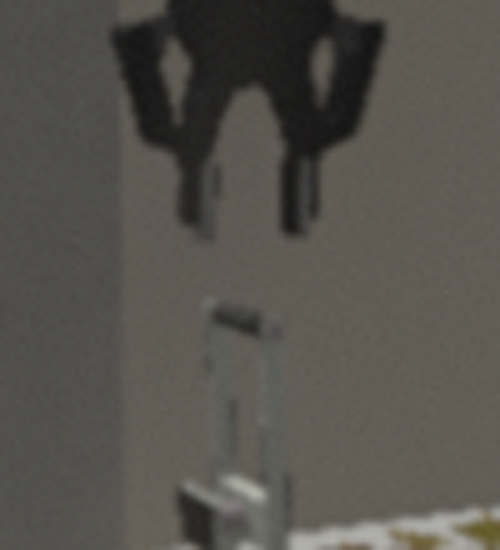

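Run:
```python
from h import *
c=cal('wr8')
for x,y in((274,15),(273,165),(273,312)): print(atz(c,169.6+x/3.5,169.6+y/3.5,.2505))
```

```text
[0.65025119 0.02504605 0.2505    ]
[ 0.64741061 -0.00452533  0.2505    ]
[ 0.64457622 -0.03610524  0.2505    ]
```

servo_tool([
  [[0.5,-2,0,20,0],[0.5,-2,0,40,0],[0.5,-2,0,49,0],[0.5,-2,0,49,0],[0.0,-2,0,49,0],[0.0,-2,0,49,0],[0.0,-2,0,49,0],[0.0,-2,0,49,0]],
])

```text
clock: 10.45
tcp_pos: [0.6483, -0.0045, 0.2625]
orientation: [[0.996, -0.087, 0.002], [-0.087, -0.996, -0.0], [0.002, 0.0, -1.0]]
wrist_force: [-0.6, 0.1, 5.4]
grip_width: 0.0098
```

Run:
```python
from h import *
for n in('wrist','scene','side'): grab(n,n[0:2]+'9')
s=r.get_state(); print(s['tcp_pos'],s['wrist_force'],s['grip_width'])
crop('sc9',220,20,320,130,5,'s9c'); crop('si9',240,40,340,150,5,'d9c')
```

```text
[ 0.6483404  -0.00454434  0.2625103 ] [-0.79116343 -0.36344712  5.05797555] 0.009791701373651705
```

View pics/s9c.png

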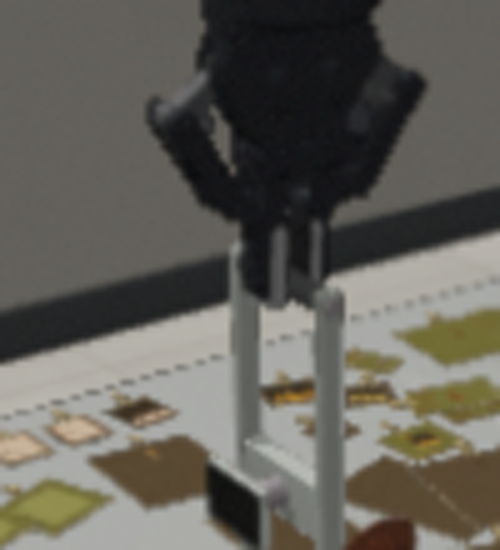

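View pics/d9c.png

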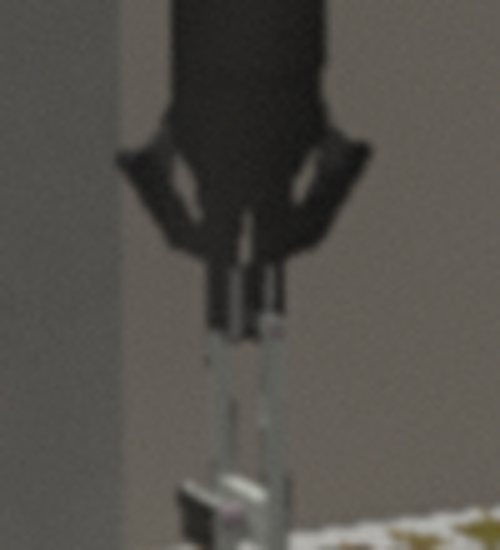

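Run:
```python
from h import *
crop('wr6',330,50,410,220,3.5,'w6h'); crop('wr3',370,40,470,230,3.1,'w3h')
```

```text
(no output)
```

View pics/w6h.png

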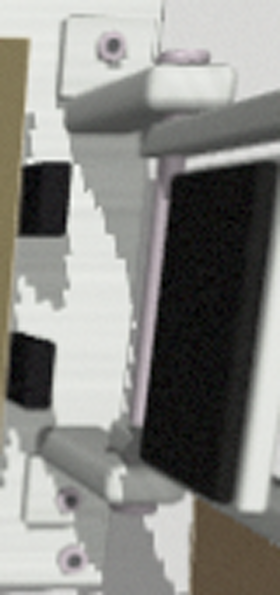

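View pics/w3h.png

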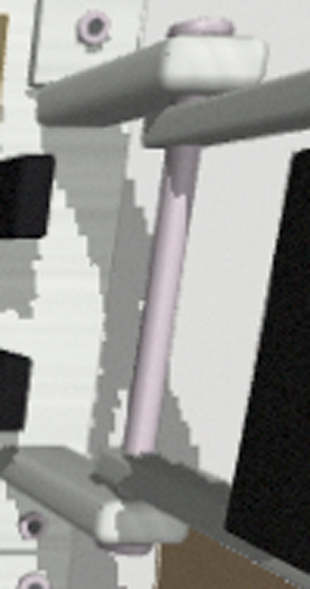

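Run:
```python
from h import *
p=np.load('nest.npy')
def loc(P):
    d=np.array(P[:2])-p[:2]; a=p[2]; return (np.array([np.cos(a)*d[0]+np.sin(a)*d[1],-np.sin(a)*d[0]+np.cos(a)*d[1]])*1e3).round(2)
for f,x0,y0,s,pts in(('wr3',370,40,3.1,[(180,160),(140,445)]),('wr6',330,50,3.5,[(171,170),(139,420)])):
    for x,y in pts:
        P=atz(cal(f),x0-.35+x/s,y0-.35+y/s,.056); print(f,P,loc(P))
print(loc([.6483,-.0045]))
```

```text
wr3 [0.65929622 0.02264125 0.056     ] [93.69 28.31]
wr3 [ 0.65476247 -0.03427077  0.056     ] [ 94.32 -28.77]
wr6 [0.65951563 0.02231694 0.056     ] [93.94 28.01]
wr6 [ 0.65335348 -0.03473458  0.056     ] [ 92.96 -29.36]
[85.19  0.29]
```

servo_tool([
  [[0,-12,0,1,0],[0,-24.4,0,2.6,0],[0,-52.8,0,9.8,0],[0,-52.8,0,9.8,0]],
])

```text
clock: 11.1
tcp_pos: [0.5937, 0.0003, 0.2521]
orientation: [[0.996, -0.087, -0.001], [-0.087, -0.996, -0.0], [-0.001, 0.0, -1.0]]
wrist_force: [-1.9, 0.4, 5.1]
grip_width: 0.0095
```

servo_tool([
  [[0,-27,0,11.2,0],[0,-51.9,0,26.4,0],[0,-74.4,0,45.1,0],[0,-93.7,0,67,0],[0,-109.6,0,91.5,0],[0,-121.7,0,118.1,0],[0,-121.7,0,118.1,0]],
])

```text
clock: 11.98
tcp_pos: [0.4742, 0.0108, 0.1319]
orientation: [[0.996, -0.088, 0.002], [-0.088, -0.996, 0.0], [0.002, -0.0, -1.0]]
wrist_force: [6.1, -0.4, -3.7]
grip_width: 0.0094
```

Run:
```python
from h import *
for n in('wrist','scene','side'): grab(n,n[0:2]+'10')
s=r.get_state(); print(s['tcp_pos'],s['wrist_force'],s['grip_width'])
crop('sc10',170,80,320,220,4.2,'s10c'); crop('si10',180,110,330,230,4.6,'d10c')
```

```text
[0.47465329 0.01072962 0.13310744] [ 5.56033017  0.27966841 -3.39714232] 0.009752688476911013
```

View pics/s10c.png

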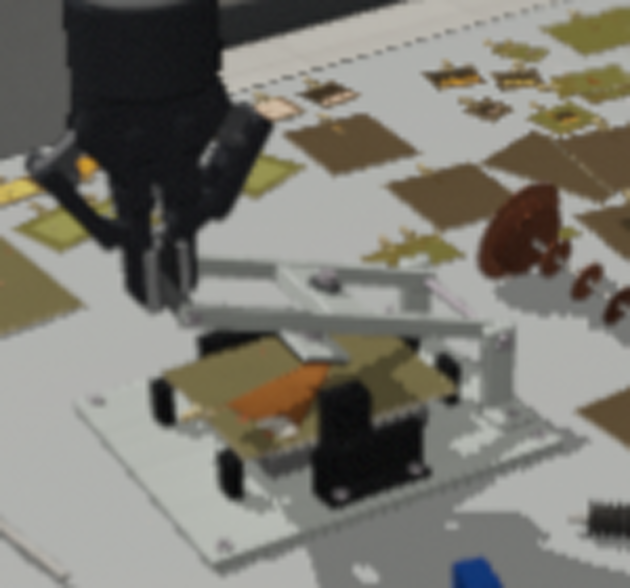

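View pics/d10c.png

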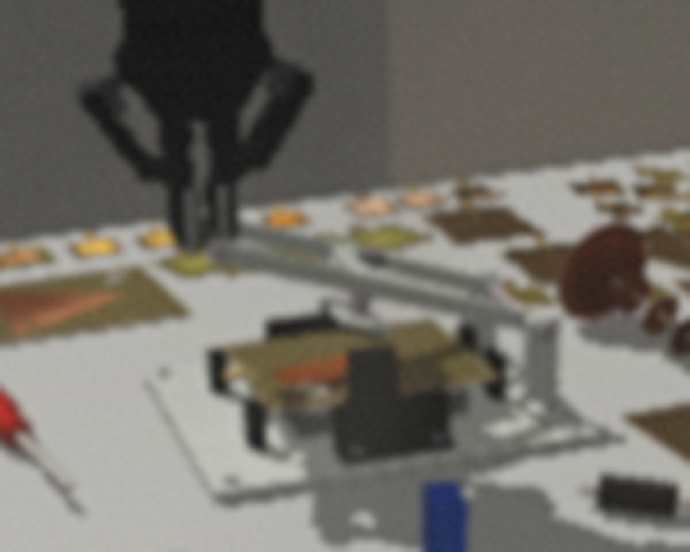

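View pics/wr10.png

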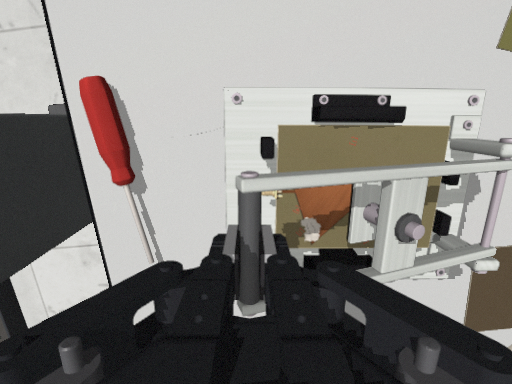

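servo_tool([
  [[0,-3.5,0,14,0],[0,-6.5,0,28,0],[0,-8.5,0,40,0],[0,-9.5,0,47,0],[0,-10,0,54,0],[0,-10,0,54,0]],
])

```text
clock: 12.88
tcp_pos: [0.4642, 0.0115, 0.0793]
orientation: [[0.996, -0.087, 0.0], [-0.087, -0.996, -0.0], [0.0, 0.0, -1.0]]
wrist_force: [1.4, -0.6, 1.4]
grip_width: 0.0094
```

servo_tool([
  [[0,-0.3,0,4,0],[0,-0.4,0,7,0],[0,-0.4,0,10,0],[0,-0.4,0,11,0],[0,-0.4,0,11,0]],
])

```text
clock: 13.5
tcp_pos: [0.4638, 0.0115, 0.0685]
orientation: [[0.996, -0.087, 0.0], [-0.087, -0.996, -0.0], [0.0, 0.0, -1.0]]
wrist_force: [0.9, -1.2, 4.8]
grip_width: 0.0093
```

servo_tool([
  [[0,0,0,1,0],[0,0,0,2,0],[0,0,0,2,0]],
])

```text
clock: 13.88
tcp_pos: [0.4639, 0.0115, 0.0677]
orientation: [[0.996, -0.087, -0.0], [-0.087, -0.996, -0.0], [-0.0, 0.0, -1.0]]
wrist_force: [-4.1, -0.3, 17.2]
grip_width: 0.0095
```

Run:
```python
from h import *
s=r.get_state(); print(s['tcp_pos'],s['wrist_force'],s['grip_width'])
for n in('wrist','scene','side'): grab(n,n[0:2]+'11')
crop('sc11',170,110,320,220,5,'s11c'); crop('si11',200,140,330,230,5.5,'d11c')
```

```text
[0.46387443 0.0115486  0.06770801] [-4.08425495 -0.28055535 17.18934592] 0.009457221703860465
```

View pics/s11c.png

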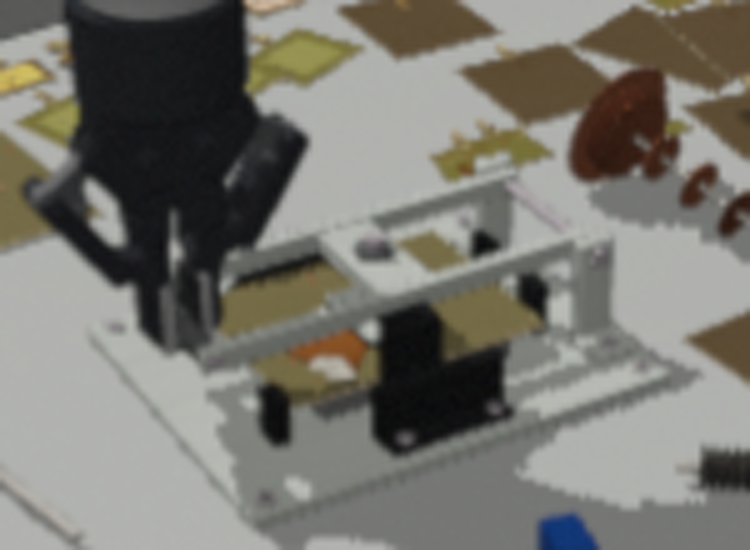

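View pics/d11c.png

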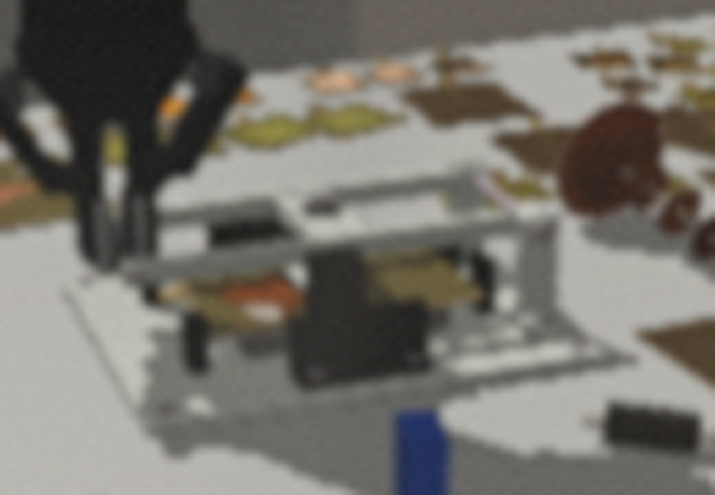

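View pics/wr11.png

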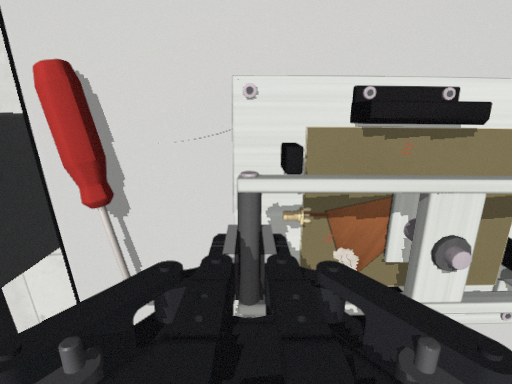

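Run:
```python
from h import *
p=np.load('nest.npy'); c=cal('sc11')
im=cv2.imread('pics/sc11.png')[110:220,170:320]; im=cv2.resize(im,None,fx=5,fy=5,interpolation=cv2.INTER_CUBIC)
im6=cv2.imread('pics/sc6.png')[110:220,170:320]; im6=cv2.resize(im6,None,fx=5,fy=5,interpolation=cv2.INTER_CUBIC)
def box(m,x0,x1,y0,y1,z,col,off=(0,0)):
    pts=np.array([(proj(c,nest(p,a,b,z))-(170,110))*5+off for a,b in((x0,y0),(x1,y0),(x1,y1),(x0,y1))]).astype(int); cv2.polylines(m,[pts],True,col,1)
o=np.array((3,8))
for m,z in((im6,.030),(im,.024)):
    box(m,-.068,.068,-.0445,.0605,z,(255,0,255),o); box(m,-.0255,-.0015,-.061,-.044,.060,(0,255,0),o); box(m,-.111,.111,-.09,.09,.008,(0,0,255),o)
cv2.imwrite('pics/o11.png',im); cv2.imwrite('pics/o6.png',im6)
```

```text
(no output)
```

View pics/o6.png

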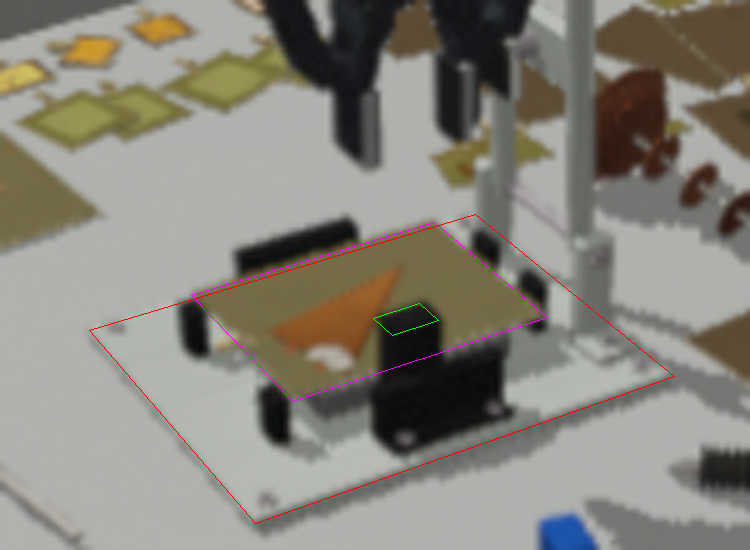

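View pics/o11.png

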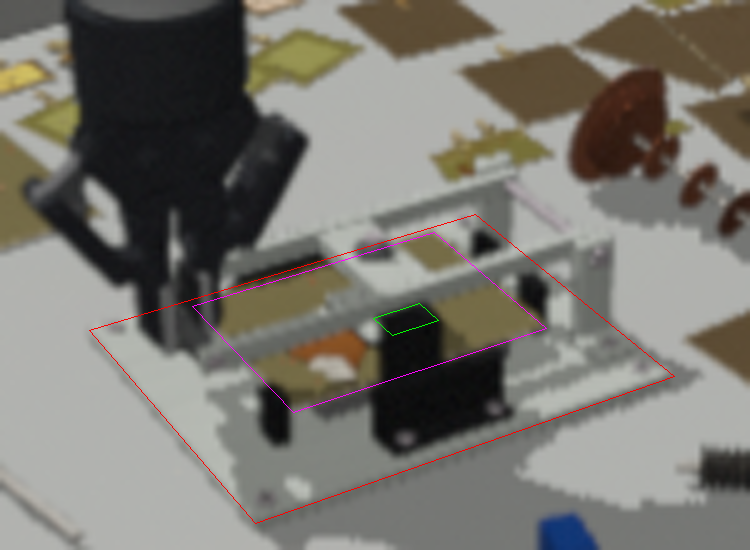

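Run:
```python
from h import *
def e(f): 
    a=cv2.imread(f'pics/{f}.png'); L=[]
    for (x0,y0,x1,y1) in((205,165,250,205),(245,155,290,195)):
        b=np.clip(a[y0:y1,x0:x1].astype(float)*1.3,0,255).astype(np.uint8); b=cv2.resize(b,None,fx=8,fy=8,interpolation=cv2.INTER_CUBIC)
        for k in range(0,320,40): cv2.line(b,(0,k),(5,k),(0,0,255),1)
        L.append(b)
    return np.hstack(L)
cv2.imwrite('pics/cmp.png',np.vstack([e('sc6')[:290],e('sc11')[:290]]))
```

```text
(no output)
```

View pics/cmp.png

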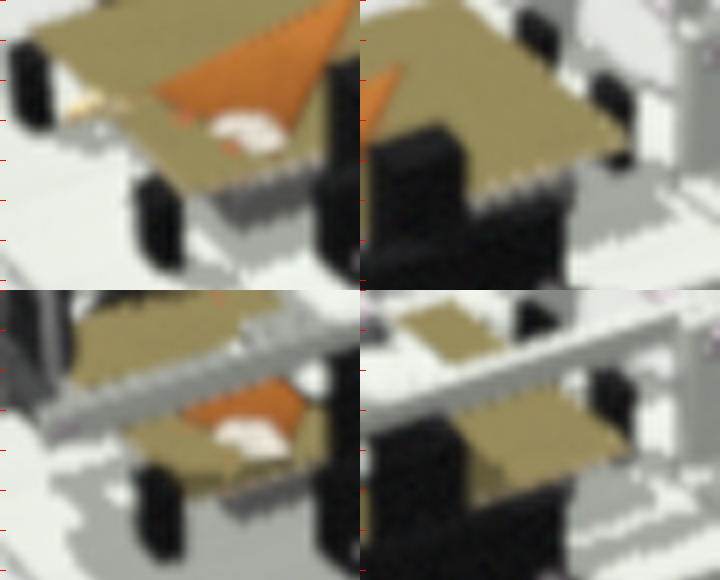

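Run:
```python
from h import *
s=r.get_state(); print(s['tcp_pos'],s['wrist_force'],s['clock']); print(r.job_done())
```

```text
[0.46389505 0.01154053 0.06772847] [-4.37804084 -1.1658811  15.58037141] 14.025
the job is handed in; nothing more can be done
None
```

The black packing block is seated in the wide gap on the robot's right (the −y side) and released. The frame is swung down and still held pressed by its cross-bar. I handed the job in at about 14 s.

**What the last checks showed:**
- **Block:** it met the channel floor at a tool height 8 mm above its bench height, with the push rising to 17 N. After release, its top lined up with the predicted 60 mm height in the scene view, and did so again in the final picture.
- **Board:** it stayed at its side. The push on the bar rose from 4.8 N to 17 N over the last 0.8 mm, so it is against a hard stop. The bar is at about 56 mm by the tool height.
- **Flush:** in the scene picture the board dropped 2 to 2.5 pixels, against about 2.2 predicted for 6 mm. The push was 15.6 N at hand-in.

**Disagreements:**
- The fences and hinge measured about 6 mm nearer the robot than the middle of the base plate. I used the measured hinge for the swing.
- The gripper opening read about 1.5 to 2.5 mm small on both parts.
- Early scene and side estimates of the block differed from the wrist camera by about 3.5 mm in y. I used the wrist camera.

I did not touch the blue look-alikes or the bystanders, though I made no separate position check on them at the end.

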